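Unlock a child-resistant reagent cap and start the dock

ROBOT

A 6-joint arm with a two-finger parallel gripper is mounted at the origin on a cart in front of the work surface, level with it; the furniture and walls round the work are solid. World frame = base frame: x ahead of the robot, y to its left, z up, the work surface at z = 0. Lengths are in m, angles in rad, forces in N, time in s.
With the tool pointing down it reaches from about 0.225 to 0.875 m from the base axis. Payload 3.4 kg.
Tool frame: the origin (TCP) lies between the finger pads; the fingertips stand 19 mm ahead of it and the grasp point (between the pads) is the TCP; z points along the fingers, y is the line along which they close (so a half turn about z gives the same grasp; the last joint's range is limited). The gripper opens to 85 mm and grips with 20 to 120 N. Pads are 22 mm wide; open, the fingers measure 114 mm over their backs; the gripper's body (76 mm by 85 mm) begins 54 mm behind the grasp point. The pads swing forward as they close: fully open they stand 13 mm farther back than shut.
Start: joints at [-1.33, 0.276, 1.505, -0, 1.361, -0.121], TCP at [0.204, -0.538, 0.25] pointing down, gripper open.
Joint ranges: [-2.89, 2.89], [-0.75, 2.08], [0.22, 2.7], [-1.18, 4.32], [0.11, 2.71], [-2.7, 2.7]. Speed limits (rad/s): [2.57, 2.57, 3.14, 3.14, 3.14, 3.14].

INTERFACE

Orientations are given as a unit quaternion [w, x, y, z].
In Python, from rig import get_state, imaging, ticket gives the robot as it stands. The module is installed in compiled form; this text tells all that it offers.
- The arm moves only by the shell command python3 -m inch 'ROWS' [FORCE]. ROWS is JSON, a list of rows, each an object with "claw": the opening, from -1 (shut) to 1 (fully open); "travel": the shift along the world's x, y, z in units of 200 mm (1.0 is 200 mm), a list of three; "turn": the turn about the world's z in units of 180 degrees (1.0 is 180 degrees). A call has 1 to 5 rows; each row is the pose to reach, as a shift and turn from the pose commanded when the call began, turning the shorter way round; what a row does not reach only later rows make up. A row lasts 1/10 s, in which the tool goes at most 50 mm and 8.59 degrees, less where a joint would pass 70% of its speed; a pose out of reach is approached as far as the arm can. A call with a number of a shift or a turn outside -1 to 1 is refused whole. A call with a gripper value outside its range is refused whole. The fingers move at their own pace and stop on an object; FORCE is the grip in N (left out, the last holds). Time passes only in rows, so rows that repeat a pose let the fingers close. It gives the time, the measured TCP pose, the force, the opening and the grip force at its end, in the units of the state.
- get_state(): the state, without advancing time (a new reading comes with each control period).
- imaging.get_image(name): name is "scene" or "top" or "wrist"; returns the picture (384x512x3 uint8, red, green, blue); there is no depth.
- imaging.camera_params(name): a dict with "camera_matrix" (3x3 intrinsics, pixels), "cam_to_world" (4x4, takes a point from camera to world coordinates); the wrist camera has in their place "T_tool_cam" (4x4, takes a point from camera to tool coordinates, whose origin is the TCP and whose axes are the flange's). Camera axes: x right, y down, z forward; pixel columns grow to the right and rows downward; lengths in m; the calibration is good to about 2 mm. A picture is of the moment at which its call begins: read the wrist's pose just before it. camera_params takes no time and is no camera call.
- ticket.sign_off(): hands the job in; it is judged then, once.
The state is a dict: "clock": time; "qpos": joint angles; "qd": joint speeds; "effort": joint torques, N m; "position": TCP position; "ee_rot": TCP orientation; "contact_force": force on the tool from outside, world axes, zero at the start; "moment": the same for the moment, N m; "width": finger opening in m; "gripper_force": force on a finger pad.
Only numpy, scipy, OpenCV 4.12 (cv2) and the standard library are available. Lean on these libraries where they do the work, as an engineer would, in place of code of your own. Each camera call takes 0.05 s, during which the arm holds its last target. There are 200 camera calls.

TASK

Unlock the child-resistant cap of the bottle sunk in the reagent dock: press it down and, keeping it pressed, turn it counterclockwise (seen from above) past its ratchet to the unmarked spot where, when you let go, it springs up and stands proud; turned too far it is caught again. With the cap standing up, press the dock's long bar key fully and let it go, then the round key in the same way; never press the square key in the raised frame, and leave the things standing around where they are.

Things in the scene. Friction and masses are not known exactly. Their poses are not given: they have to be found in the camera images.
- dock: Fixed grey reagent dock, a box 190 (x) x 170 (y) x 75 mm high; origin on the worktop, the box spans x -115 to +75, y -85 to +85 mm from it. The bottle stands sunk in it at x = +30, y = 0. Three keys are on its top at x = -80, y = -50, 0 and +50 mm; which key is where varies.
- cap_bar (a point): Centre of the upright grip bar on the bottle's white cap, on the cap's axis; z up. Bar 50 mm long (point x), 14 mm thick (point y), from 9 mm below to 9 mm above the point. Heights above the worktop: 121.5 mm locked, 114 fully pressed, 126.5 unlocked and sprung up, about 117 when let go under a ratchet rib. Turns about the vertical; counterclockwise from above opens.
- cap_top (a point): Centre of the flat top of the cap at the bar's foot (9 mm below point cap_bar), where fingertips beside the bar can press. The cap is a ribbed disc 60 mm across, 24 mm high, sprung upward: starts to go down at 10 N, fully down (7.5 mm, hard stop) at 16 N. Press 18 to 22 N. Pressed 5.5 mm or more, its lugs pass under the ribs; let go, it springs up as far as the ribs allow.
- neck (a point): Fixed point on the cap's axis on the dock's top, 75 mm up, where the ratchet hides. Unpressed, the cap turns loosely through 0 to 1 rad (varies), then stops hard at a rib. From that stop, pressed, it goes under the rib: 0.55 to 0.85 rad on is the release gap, where it rises when let go and is held by the gap's walls; beyond is a second rib, and 1.3 rad on is the end. Nothing outside shows this.
- key_long (a joint): Long bar key, white, 12 x 34 mm on top (long side along the dock's y): how far it is pressed, m; 0 up, 0.005 fully down. Sprung: 1.2 N to start, 4 N fully down; comes up when let go.
- key_long_top (a point): Centre of the top face of the long bar key, 91 mm above the worktop when up; its square pod is 40 mm wide, 8 mm lower.
- key_round (a joint): Round key, white, 24 mm in diameter: how far it is pressed, m; 0 up, 0.005 fully down. Same spring.
- key_round_top (a point): Centre of the top face of the round key, 91 mm above the worktop when up.
- key_square (a joint): Square key, white, 22 x 22 mm, inside a raised square frame 36 mm wide: how far it is pressed, m. Not to be pressed.
- key_square_top (a point): Centre of the top face of the square key, 91 mm above the worktop when up.
- cup_mid (a point): Bystander: white specimen cup with lid, 58 mm in diameter, 62 mm high, loose, left of the dock; point half-way up.
- beaker_mid (a point): Bystander: clear plastic beaker, 55 mm in diameter, 73 mm high, loose, right of the dock; point half-way up.
- marker_mid (a point): Bystander: felt marker, 136 x 16 mm, lying in front of the dock; point at its middle.

How it is judged:
By the outcome, as a careful person would: the job done as asked, in the order asked, and still so for the second after the job is handed in, with the robot touching nothing.
It also fails if it takes over 51 s, if anything falls off the work surface, if the arm or the gripper's body presses on something with over 40 N, if the wrist force passes 120 N, or if a joint passes its speed limit or range.

## Working session

There is one attempt and no reset: what is moved stays moved. The work goes in short steps, Python scripts to look and compute and a shell command to move; the robot and the scene stay as the last step left them, time stands still between calls to the robot, and variables do not carry over. Pictures are saved under pics/ and viewed, at most 10 in all, crops included, and the job is handed in when it is done.

```bash
mkdir -p pics; python3 - <<'E'
from rig import get_state, imaging
import cv2,numpy as np
s=get_state();print(s)
for n in("top","scene"):
    im=imaging.get_image(n);cv2.imwrite(f"pics/{n}0.png",im[:,:,::-1])
    p=imaging.camera_params(n);print(n,p)
print(imaging.camera_params("wrist"))
E
```

```text
{'clock': 0.0, 'qpos': array([-1.33000686e+00,  2.76614369e-01,  1.50619859e+00,  1.65574075e-05,
        1.36069498e+00, -1.21005265e-01]), 'qd': array([ 6.62585634e-04,  1.68074758e-05,  2.61055742e-03,  9.70329521e-04,
        1.47698014e-03, -3.64951019e-04]), 'effort': array([-2.70484670e-04, -4.16783345e+01, -2.45807344e+01, -5.42794642e-04,
        1.09232054e-02, -1.52012749e-07]), 'position': array([ 0.20339528, -0.537267  ,  0.24940256]), 'ee_rot': array([-9.56410239e-04,  9.83682503e-01,  1.79910579e-01, -4.92404696e-05]), 'contact_force': array([-0.4067207 , -0.27278034,  0.22362015]), 'moment': array([-0.01609044,  0.00387991,  0.01952463]), 'gripper_force': 0.0, 'width': 0.08501231979435776}
top {'camera_matrix': array([[462.86436183,   0.        , 257.08285992],
       [  0.        , 462.86436183, 180.97566192],
       [  0.        ,   0.        ,   1.        ]]), 'cam_to_world': array([[ 0.0182348 , -0.99879375,  0.04559088,  0.45862342],
       [-0.99976168, -0.01876194, -0.01116131,  0.05092593],
       [ 0.01200322, -0.04537649, -0.99889784,  1.01120239],
       [ 
[... 323 characters left out ...]
879977,  0.33750289, -0.67236498,  0.60779385],
       [-0.02469761, -0.9029448 , -0.42904629,  0.47008047],
       [ 0.        ,  0.        ,  0.        ,  1.        ]])}
{'camera_matrix': array([[278.35237842,   0.        , 259.73506551],
       [  0.        , 278.35237842, 187.84763428],
       [  0.        ,   0.        ,   1.        ]]), 'T_tool_cam': array([[ 8.17392469e-04, -9.53149577e-01, -3.02498290e-01,
         7.77489748e-02],
       [ 9.99999318e-01,  1.03142855e-03, -5.47817224e-04,
         6.67943594e-04],
       [ 8.34157128e-04, -3.02497636e-01,  9.53149770e-01,
        -1.24445761e-01],
       [ 0.00000000e+00,  0.00000000e+00,  0.00000000e+00,
         1.00000000e+00]])}
```

View pics/top0.png

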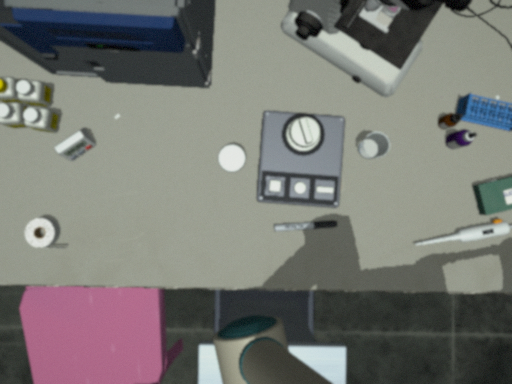

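View pics/scene0.png

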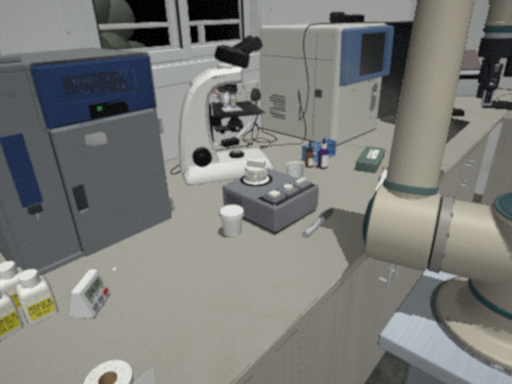

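The top view shows the dock spanning about (260–345, 111–205), the cap at (303,133), the keys at (275,185) square in its frame, (301,187) round and (325,188) long. The cup is at (232,157), the beaker at (373,145) and the marker at (305,226). The scene view agrees with this.

```bash
cat > h.py <<'E'
from rig import get_state, imaging
import cv2,numpy as np
from scipy.spatial.transform import Rotation as R
def cam(n):
    p=imaging.camera_params(n);K=p["camera_matrix"]
    if n!="wrist": return K,p["cam_to_world"]
    s=get_state();T=np.eye(4);q=s["ee_rot"];T[:3,:3]=R.from_quat(q[[1,2,3,0]]).as_matrix();T[:3,3]=s["position"]
    return K,T@p["T_tool_cam"]
def ray(uv,z,K,T):
    d=T[:3,:3]@np.linalg.solve(K,[uv[0],uv[1],1.]);return T[:3,3]+d*(z-T[2,3])/d[2]
def tool():
    s=get_state();q=s["ee_rot"];m=R.from_quat(q[[1,2,3,0]]).as_matrix()
    return s["position"],np.degrees(np.arctan2(m[1,1],m[0,1]))
E
python3 - <<'E'
from h import *
im=cv2.imread("pics/top0.png");K,T=cam("top")
g=cv2.cvtColor(im,cv2.COLOR_BGR2GRAY)
m=((g>165)*255).astype(np.uint8);m[:108]=0;m[208:]=0;m[:,:255]=0;m[:,350:]=0
for c in cv2.findContours(m,cv2.RETR_EXTERNAL,cv2.CHAIN_APPROX_NONE)[0]:
    if cv2.contourArea(c)<20: continue
    r=cv2.minAreaRect(c);print(r,cv2.contourArea(c),ray(r[0],.091,K,T),ray(r[0],.1125,K,T))
# dock top: dark gray
hs=((g<125)*255).astype(np.uint8);hs[:105]=0;hs[212:]=0;hs[:,:250]=0;hs[:,352:]=0
c=max(cv2.findContours(hs,cv2.RETR_EXTERNAL,cv2.CHAIN_APPROX_NONE)[0],key=cv2.contourArea)
r=cv2.minAreaRect(c);print("dock",r,[ray(p,.075,K,T).round(4) for p in cv2.boxPoints(r)])
print(tool())
cr=cv2.resize(im[105:210,250:355],(588,588),interpolation=cv2.INTER_CUBIC);cv2.imwrite("pics/topc.png",cr)
E
```

```text
((324.5103759765625, 189.37586975097656), (17.024324417114258, 6.31145715713501), 4.763641834259033) 85.5 [ 0.48639696 -0.09396984  0.091     ] [ 0.48574804 -0.09058443  0.1125    ]
((299.5, 187.5), (11.0, 11.0), 90.0) 104.0 [ 0.48920661 -0.04404423  0.091     ] [ 0.48849205 -0.04182531  0.1125    ]
((274.5, 185.5), (11.0, 11.0), 90.0) 111.0 [0.4922612  0.00581835 0.091     ] [0.49147527 0.00687226 0.1125    ]
((303.5000305175781, 134.0), (30.405588150024414, 33.23401641845703), 45.0) 753.5 [ 0.59648958 -0.05055203  0.091     ] [ 0.59326842 -0.04818105  0.1125    ]
dock ((300.0050964355469, 158.42892456054688), (83.43029022216797, 92.9061508178711), 4.085616588592529) [array([0.4592, 0.0437, 0.075 ]), array([0.6482, 0.0337, 0.075 ]), array([ 0.6395, -0.1365,  0.075 ]), array([ 0.4502, -0.1249,  0.075 ])]
(array([ 0.20341776, -0.53733277,  0.24951845]), np.float64(-69.2709281602869))
```

View pics/topc.png

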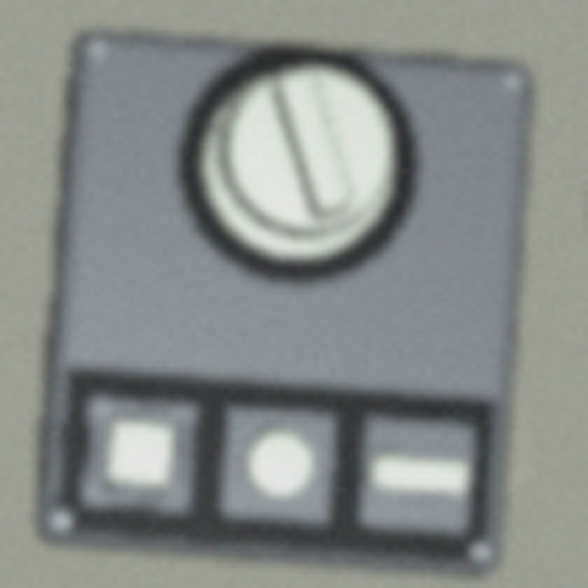

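```bash
r='{"claw":1,"travel":[0.79,0.97,0],"turn":0}'
python3 -m inch '[{"claw":1,"travel":[0.79,0.97,0],"turn":0},{"claw":1,"travel":[0.79,0.97,0],"turn":0},{"claw":1,"travel":[0.79,0.97,0],"turn":0},{"claw":1,"travel":[0.79,0.97,0],"turn":0},{"claw":1,"travel":[0.79,0.97,0],"turn":0}]'
python3 -m inch '[{"claw":1,"travel":[0.79,0.97,0],"turn":0},{"claw":1,"travel":[0.79,0.97,0],"turn":0},{"claw":1,"travel":[0.79,0.97,0],"turn":0},{"claw":1,"travel":[0.79,0.97,0],"turn":0},{"claw":1,"travel":[0.79,0.97,0],"turn":0}]'
python3 -c "from h import *;print(tool())"
```

```text
clock: 0.6
position: [0.3621, -0.3421, 0.25]
ee_rot: [-0.0, 0.984, 0.18, -0.0]
contact_force: [0.3, -0.0, -0.4]
width: 0.0854
gripper_force: 0.0
clock: 1.1
position: [0.5201, -0.1482, 0.2501]
ee_rot: [0.0, 0.984, 0.18, -0.0]
contact_force: [0.4, -1.4, 0.1]
width: 0.0853
gripper_force: 0.0
(array([ 0.520065  , -0.14821073,  0.25010808]), np.float64(-69.2633341968353))
```

Next: (+0.077, +0.098).

```bash
python3 -m inch '[{"claw":1,"travel":[0.38,0.49,0],"turn":0},{"claw":1,"travel":[0.38,0.49,0],"turn":0},{"claw":1,"travel":[0.38,0.49,0],"turn":0},{"claw":1,"travel":[0.38,0.49,0],"turn":0}]'
python3 - <<'E'
from h import *
K,T=cam("wrist");im=imaging.get_image("wrist")[:,:,::-1];cv2.imwrite("pics/w0.png",im)
np.savez("w0.npz",K=K,T=T);print(tool())
Ti=np.linalg.inv(T)
for P in ([.598,-.05,.1305],[.598,-.05,.1125],[.4892,-.044,.091]):
    c=Ti@np.append(P,1);print(P,(K@c[:3]/c[2])[:2])
E
```

```text
clock: 1.5
position: [0.5969, -0.049, 0.2493]
ee_rot: [-0.001, 0.983, 0.182, -0.0]
contact_force: [-0.2, -1.0, -1.2]
width: 0.0856
gripper_force: 0.0
(array([ 0.59558015, -0.05072843,  0.24942241]), np.float64(-69.10169171038024))
[0.598, -0.05, 0.1305] [260.79552584 187.73912112]
[0.598, -0.05, 0.1125] [260.76918815 182.18552715]
[0.4892, -0.044, 0.091] [222.18384529 259.10520768]
```

View pics/w0.png

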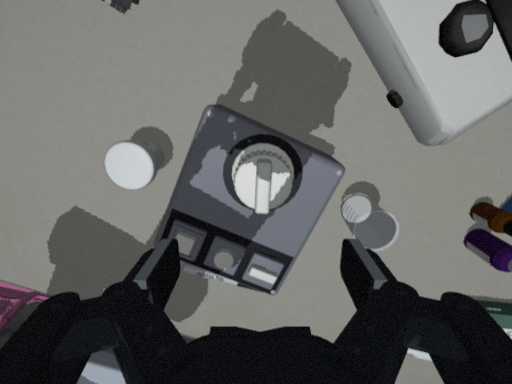

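The wrist picture shows the bar from (265,160) to (262,213), and the cap disc centred near (263,177). The long key is at (264,273), the round key at (224,259) and the square key at (184,241).

```bash
python3 - <<'E'
from h import *
d=np.load("w0.npz");K,T=d["K"],d["T"];im=cv2.imread("pics/w0.png")
g=cv2.cvtColor(im,cv2.COLOR_BGR2GRAY)
print(g[187,225:300]);print(g[150:222,263])
for n,uv,z in(("bar",(263.5,187),.1305),("long",(264,273),.091),("round",(224,259),.091),("sq",(184,241),.091)):print(n,ray(uv,z,K,T))
a=ray((265,160),.1305,K,T);b=ray((262,213),.1305,K,T);print(a,b,np.degrees(np.arctan2(*(a-b)[[1,0]])),np.linalg.norm(a-b))
cv2.imwrite("pics/w0c.png",cv2.resize(im[130:300,150:330],(800,600*170*180//(170*135)//1 if 0 else 755//1)[:2],interpolation=cv2.INTER_CUBIC)[:600] if 0 else cv2.resize(im[130:290,160:320],(600,600),interpolation=cv2.INTER_CUBIC))
E
```

```text
[114  77  57  56  56  54  53  58  51 110 184 207 215 216 215 218 216 215
 213 216 215 216 215 215 217 216 217 217 214 215 182 158 179 203 213 215
 214 214 214 213 210 210 208 190 166 144 196 213 212 218 215 212 216 215
 214 180 133 119 117 118 119 118 121 120 118 115  93  58  47  50  45  46
  45  47  81]
[ 97  85  96  88  92 111 122 121 106  89  81  87  95 112 116 116 117 119
 118 119 119 117 116 117 117 120 117 119 119 162 203 215 214 215 212 213
 212 214 209 212 212 214 210 215 214 211 209 215 211 210 210 207 209 211
 208 207 208 207 207 209 206 206 194 145  88  65  67  65  66  69  69  69]
bar [ 0.59955303 -0.05205632  0.1305    ]
long [ 0.48922257 -0.09606575  0.091     ]
round [ 0.49009104 -0.0459218   0.091     ]
sq [0.49583795 0.00398261 0.091     ]
[ 0.6234699  -0.04418206  0.1305    ] [ 0.57507098 -0.06006151  0.1305    ] 18.16441668511563 0.05093733705207295
```

View pics/w0c.png

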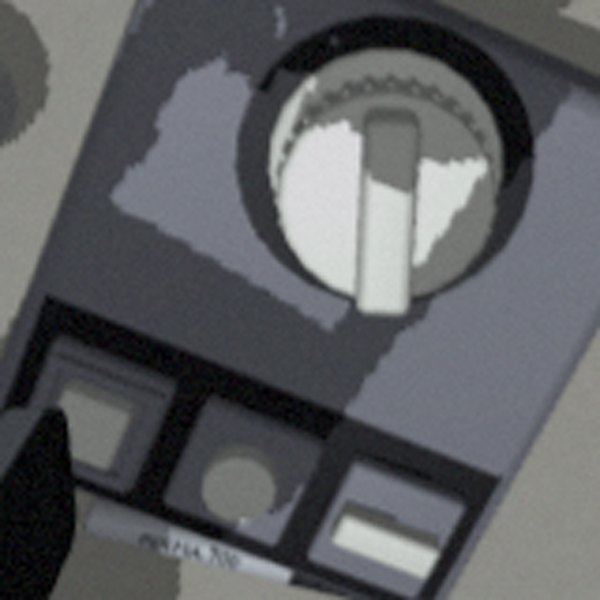

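```bash
python3 -m inch '[{"claw":0.2,"travel":[0.01,0,-0.25],"turn":-0.011},{"claw":0.2,"travel":[0.01,0,-0.4],"turn":-0.011},{"claw":0.2,"travel":[0.01,0,-0.5],"turn":-0.011},{"claw":0.2,"travel":[0.01,0,-0.57],"turn":-0.011},{"claw":0.2,"travel":[0.01,0,-0.57],"turn":-0.011}]' 40
python3 -m inch '[{"claw":-0.4,"travel":[0,0,0],"turn":0},{"claw":-0.4,"travel":[0,0,0],"turn":0},{"claw":-1,"travel":[0,0,0],"turn":0},{"claw":-1,"travel":[0,0,0],"turn":0},{"claw":-1,"travel":[0,0,0],"turn":0}]' 40
python3 -c "from h import *;print(tool(),get_state()['moment'],get_state()['qpos'])"
```

```text
clock: 2.05
position: [0.5946, -0.0532, 0.134]
ee_rot: [-0.001, 0.987, 0.162, -0.003]
contact_force: [-0.4, 0.2, -0.3]
width: 0.0513
gripper_force: 0.0
clock: 2.55
position: [0.5975, -0.0516, 0.1377]
ee_rot: [-0.0, 0.987, 0.163, 0.001]
contact_force: [-1.8, 3.3, 6.1]
width: 0.0127
gripper_force: 42.8
(array([ 0.59746904, -0.05159408,  0.13766813]), np.float64(-71.24735292783873)) [0.4376049  0.31001651 0.0170839 ] [-2.02558223e-01  3.92526816e-01  1.62230167e+00  8.24641659e-04
  1.12549053e+00  1.04058794e+00]
```

```bash
Q='from h import *;print(round(tool()[1],2),get_state()["moment"].round(2))'
python3 -m inch '[{"claw":-1,"travel":[0,0,0.01],"turn":0.015},{"claw":-1,"travel":[0,0,0.01],"turn":0.03}]'; python3 -c "$Q"
python3 -m inch '[{"claw":-1,"travel":[0,0,0],"turn":0.015},{"claw":-1,"travel":[0,0,0],"turn":0.03}]'; python3 -c "$Q"
```

```text
clock: 2.75
position: [0.5974, -0.0516, 0.1381]
ee_rot: [-0.0, 0.978, 0.21, 0.0]
contact_force: [1.1, 2.1, -0.8]
width: 0.0126
gripper_force: 41.8
-65.76 [ 0.23 -0.15 -0.15]
clock: 2.95
position: [0.5975, -0.0516, 0.138]
ee_rot: [-0.0, 0.967, 0.256, 0.0]
contact_force: [0.1, 2.3, -2.0]
width: 0.0127
gripper_force: 41.7
-60.35 [ 0.21 -0.21 -0.12]
```

```bash
Q='from h import *;print(round(tool()[1],2),get_state()["moment"].round(2))'
python3 -m inch '[{"claw":-1,"travel":[0,0,0],"turn":0.015},{"claw":-1,"travel":[0,0,0],"turn":0.03}]'|sed -n 2,4p; python3 -c "$Q"
python3 -m inch '[{"claw":-1,"travel":[0,0,0],"turn":0.015},{"claw":-1,"travel":[0,0,0],"turn":0.03}]'|sed -n 2,4p; python3 -c "$Q"
```

```text
position: [0.5975, -0.0516, 0.138]
ee_rot: [-0.0, 0.954, 0.301, 0.0]
contact_force: [-0.3, 1.3, -2.3]
-54.95 [ 0.18 -0.2  -0.15]
position: [0.5976, -0.0516, 0.1381]
ee_rot: [-0.0, 0.938, 0.346, 0.0]
contact_force: [0.0, 0.8, -0.4]
-49.55 [ 0.31 -0.2  -0.08]
```

```bash
Q='from h import *;print(round(tool()[1],2),get_state()["moment"].round(2))'
python3 -m inch '[{"claw":-1,"travel":[0,0,0],"turn":0.015},{"claw":-1,"travel":[0,0,0],"turn":0.03}]'|sed -n 2,4p; python3 -c "$Q"
python3 -m inch '[{"claw":-1,"travel":[0,0,0],"turn":0.015},{"claw":-1,"travel":[0,0,0],"turn":0.03}]'|sed -n 2,4p; python3 -c "$Q"
python3 -m inch '[{"claw":-1,"travel":[0,0,0],"turn":0.015},{"claw":-1,"travel":[0,0,0],"turn":0.03}]'|sed -n 2,4p; python3 -c "$Q"
```

```text
position: [0.5975, -0.0516, 0.138]
ee_rot: [-0.0, 0.921, 0.389, 0.0]
contact_force: [0.5, 1.6, -2.3]
-44.16 [ 0.26 -0.15 -0.12]
position: [0.5976, -0.0517, 0.138]
ee_rot: [-0.0, 0.902, 0.432, 0.001]
contact_force: [0.8, 2.2, -2.1]
-38.75 [ 0.31 -0.23 -0.15]
position: [0.5976, -0.0516, 0.138]
ee_rot: [-0.0, 0.881, 0.473, 0.001]
contact_force: [1.0, 1.6, -1.3]
-33.48 [ 0.27 -0.24 -0.97]
```

```bash
Q='from h import *;print(round(tool()[1],2),get_state()["moment"].round(2))'
python3 -m inch '[{"claw":-1,"travel":[0,0,0],"turn":0.005},{"claw":-1,"travel":[0,0,0],"turn":0.005}]'|sed -n 2,5p; python3 -c "$Q"
```

```text
position: [0.5976, -0.0516, 0.1381]
ee_rot: [-0.0, 0.878, 0.48, 0.001]
contact_force: [1.6, 2.5, -2.7]
width: 0.0127
-32.69 [ 0.48 -0.4  -1.  ]
```

```bash
python3 -m inch '[{"claw":-1,"travel":[0,0,-0.015],"turn":0},{"claw":-1,"travel":[0,0,-0.02],"turn":0},{"claw":-1,"travel":[0,0,-0.02],"turn":0}]'|sed -n 2,5p
python3 -m inch '[{"claw":-1,"travel":[0,0,-0.015],"turn":0},{"claw":-1,"travel":[0,0,-0.015],"turn":0}]'|sed -n 2,5p
python3 -c 'from h import *;print(tool(),get_state()["moment"].round(2))'
```

```text
position: [0.5977, -0.0517, 0.1377]
ee_rot: [0.001, 0.877, 0.48, 0.001]
contact_force: [-4.2, 3.2, 14.5]
width: 0.0129
position: [0.5978, -0.0515, 0.1351]
ee_rot: [0.001, 0.877, 0.48, 0.002]
contact_force: [-3.8, 5.5, 14.6]
width: 0.0129
(array([ 0.5977654 , -0.05145254,  0.1351017 ]), np.float64(-32.61691057114829)) [ 0.71  0.54 -0.68]
```

```bash
python3 -m inch '[{"claw":-1,"travel":[0,0,-0.01],"turn":0},{"claw":-1,"travel":[0,0,-0.02],"turn":0},{"claw":-1,"travel":[0,0,-0.02],"turn":0}]'|sed -n 2,5p
python3 -c 'from h import *;print(tool(),get_state()["moment"].round(2))'
```

```text
position: [0.5977, -0.0517, 0.1304]
ee_rot: [0.001, 0.877, 0.481, 0.001]
contact_force: [-3.6, 4.0, 14.5]
width: 0.0127
(array([ 0.59773976, -0.05171264,  0.13036806]), np.float64(-32.458076171433106)) [ 0.67  0.48 -0.1 ]
```

```bash
python3 -m inch '[{"claw":-1,"travel":[0,0,-0.01],"turn":0},{"claw":-1,"travel":[0,0,-0.01],"turn":0}]'|sed -n 2,5p
python3 -c 'from h import *;print(tool(),get_state()["moment"].round(2))'
```

```text
position: [0.5978, -0.0517, 0.1297]
ee_rot: [0.001, 0.877, 0.481, 0.001]
contact_force: [-4.8, 3.9, 19.9]
width: 0.0126
(array([ 0.597779  , -0.05171413,  0.12966039]), np.float64(-32.45080136212404)) [0.75 0.83 0.01]
```

```bash
python3 -m inch '[{"claw":-1,"travel":[0,0,0],"turn":0.015},{"claw":-1,"travel":[0,0,0],"turn":0.03},{"claw":-1,"travel":[0,0,0],"turn":0.045},{"claw":-1,"travel":[0,0,0],"turn":0.06}]'|sed -n 2,5p
python3 -c 'from h import *;print(tool()[1],get_state()["moment"].round(2))'
```

```text
position: [0.5978, -0.0517, 0.1297]
ee_rot: [0.001, 0.827, 0.563, 0.001]
contact_force: [-5.2, 3.8, 19.4]
width: 0.0134
-21.54031588918639 [ 0.67  0.77 -0.01]
```

```bash
python3 -m inch '[{"claw":-1,"travel":[0,0,0],"turn":0.02},{"claw":-1,"travel":[0,0,0],"turn":0.04},{"claw":-1,"travel":[0,0,0],"turn":0.06},{"claw":-1,"travel":[0,0,0],"turn":0.08}]'|sed -n 2,5p
python3 -c 'from h import *;print(tool()[1],get_state()["moment"].round(2))'
```

```text
position: [0.5979, -0.0517, 0.1297]
ee_rot: [0.001, 0.75, 0.662, 0.001]
contact_force: [-4.3, 4.0, 18.6]
width: 0.0124
-7.110659449725518 [ 0.71  0.79 -0.11]
```

```bash
python3 -m inch '[{"claw":-1,"travel":[0,0,0],"turn":0.02},{"claw":-1,"travel":[0,0,0],"turn":0.04},{"claw":-1,"travel":[0,0,0],"turn":0.06},{"claw":-1,"travel":[0,0,0],"turn":0.075},{"claw":-1,"travel":[0,0,0],"turn":0.075}]'|sed -n 2,5p
python3 -c 'from h import *;print(tool()[1],get_state()["moment"].round(2))'
python3 -m inch '[{"claw":-1,"travel":[0,0,0.02],"turn":0},{"claw":-1,"travel":[0,0,0.04],"turn":0},{"claw":-1,"travel":[0,0,0.06],"turn":0},{"claw":-1,"travel":[0,0,0.06],"turn":0}]'|sed -n 2,5p
python3 -c 'from h import *;print(tool(),get_state()["moment"].round(2))'
```

```text
position: [0.598, -0.0516, 0.1297]
ee_rot: [0.002, 0.667, 0.745, 0.001]
contact_force: [-4.4, 3.6, 19.3]
width: 0.0126
6.297280949374445 [0.86 0.73 0.02]
position: [0.5979, -0.0516, 0.1399]
ee_rot: [0.001, 0.668, 0.745, 0.001]
contact_force: [-1.3, 2.7, 6.6]
width: 0.013
(array([ 0.59789443, -0.05164426,  0.13987958]), np.float64(6.24651273226336)) [0.67 0.13 0.04]
```

```bash
python3 -m inch '[{"claw":0,"travel":[0,0,0],"turn":0},{"claw":0,"travel":[0,0,0],"turn":0},{"claw":0,"travel":[0,0,0.1],"turn":0},{"claw":0,"travel":[0,0,0.3],"turn":0},{"claw":0,"travel":[0,0,0.5],"turn":0}]'|sed -n 1,5p
python3 -m inch '[{"claw":-1,"travel":[-0.25,-0.1,0],"turn":0},{"claw":-1,"travel":[-0.5,-0.2,0],"turn":0},{"claw":-1,"travel":[-0.55,-0.2,0],"turn":0},{"claw":-1,"travel":[-0.55,-0.2,0],"turn":0},{"claw":-1,"travel":[-0.55,-0.2,0],"turn":0}]'|sed -n 1,5p
python3 - <<'E'
from h import *
K,T=cam("wrist");im=imaging.get_image("wrist")[:,:,::-1];cv2.imwrite("pics/w1.png",im)
np.savez("w1.npz",K=K,T=T);print(tool())
s=imaging.get_image("scene")[:,:,::-1];cv2.imwrite("pics/s1.png",cv2.resize(s[140:250,200:340],(764,600),interpolation=cv2.INTER_CUBIC))
E
```

```text
clock: 7.35
position: [0.5966, -0.0526, 0.2372]
ee_rot: [-0.001, 0.668, 0.744, -0.001]
contact_force: [0.8, -0.5, -0.1]
width: 0.0427
clock: 7.85
position: [0.4878, -0.0926, 0.2376]
ee_rot: [0.001, 0.668, 0.744, 0.0]
contact_force: [0.2, -0.9, -0.4]
width: -0.0001
(array([ 0.48834986, -0.09243822,  0.23741663]), np.float64(6.159810607048966))
```

View pics/w1.png

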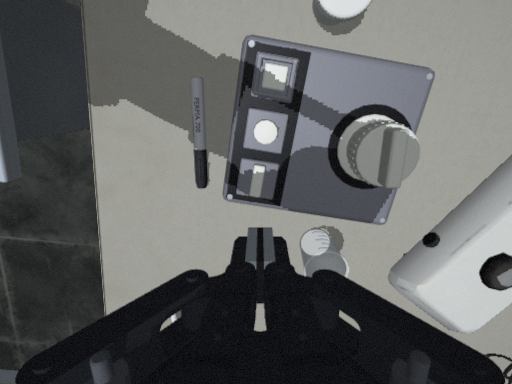

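View pics/s1.png

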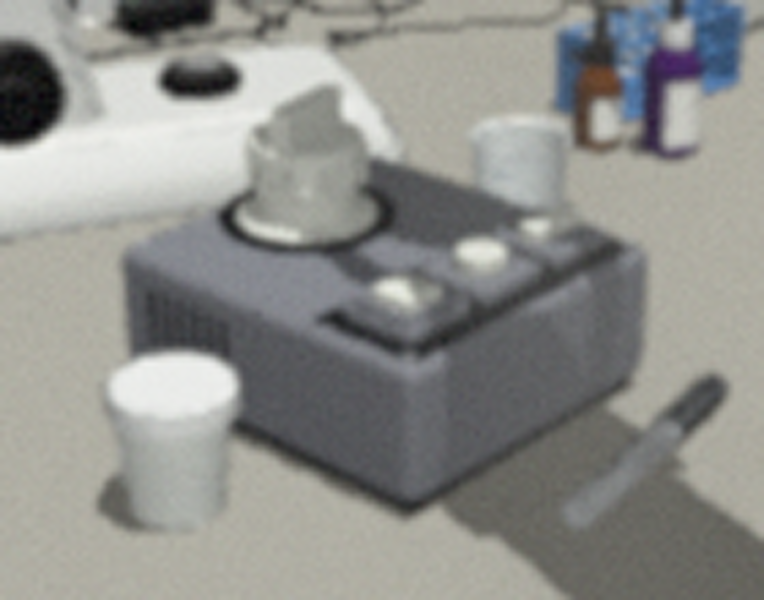

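The wrist picture shows the long key at about (259,177), the round key at (265,132), the square key at (276,77) and the bar at (395,157). In the scene crop the cap seems to stand high and the bystanders haven't moved. I'll check the cap's height by projecting it.

```bash
python3 - <<'E'
from h import *
d=np.load("w1.npz");K,T=d["K"],d["T"];im=cv2.imread("pics/w1.png");g=cv2.cvtColor(im,cv2.COLOR_BGR2GRAY)
m=((g>170)*255).astype(np.uint8);m[:,:235]=0;m[:,305:]=0;m[:55]=0;m[205:]=0
for c in cv2.findContours(m,cv2.RETR_EXTERNAL,cv2.CHAIN_APPROX_NONE)[0]:
    if cv2.contourArea(c)>20: r=cv2.minAreaRect(c);print(r,ray(r[0],.091,K,T))
print(ray((259,177),.091,K,T))
Ks,Ts=cam("scene");Ti=np.linalg.inv(Ts)
u=np.array([np.cos(np.radians(96.2)),np.sin(np.radians(96.2)),0]);n=np.array([-u[1],u[0],0])
for z in(.126,.1305,.1355):
    o=[]
    for a in(-25,25):
        for b in (-7,7):
            c=Ti@np.append(np.array([.599,-.051,z])+u*a/1e3+n*b/1e3,1);p=(Ks@c[:3]/c[2])[:2];o.append(((p-[200,140])*5.457).round().astype(int).tolist())
    print(z,o)
E
```

```text
((258.48651123046875, 169.58108520507812), (10.685934066772461, 8.219949722290039), 9.462321281433105) [ 0.48612736 -0.08260249  0.091     ]
((265.0, 131.5), (23.0, 22.0), 90.0) [ 0.48835073 -0.04458021  0.091     ]
((274.94232177734375, 72.28845977783203), (23.141704559326172, 16.669872283935547), 11.309932708740234) [0.49130217 0.00871911 0.091     ]
[ 0.48745993 -0.09019763  0.091     ]
0.126 [[319, 97], [343, 102], [258, 129], [282, 135]]
0.1305 [[319, 88], [343, 93], [258, 120], [282, 126]]
0.1355 [[319, 78], [342, 83], [257, 110], [282, 116]]
```

```bash
python3 - <<'E'
from h import *
a=cv2.imread("pics/scene0.png");b=imaging.get_image("scene")[:,:,::-1]
f=lambda i:cv2.resize(i[148:190,238:280],(400,400),interpolation=cv2.INTER_CUBIC)
o=np.hstack([f(a),f(b)])
for y in range(0,400,50):o[y]=(0,0,255)
cv2.imwrite("pics/cmp.png",o)
E
```

```text
(no output)
```

View pics/cmp.png

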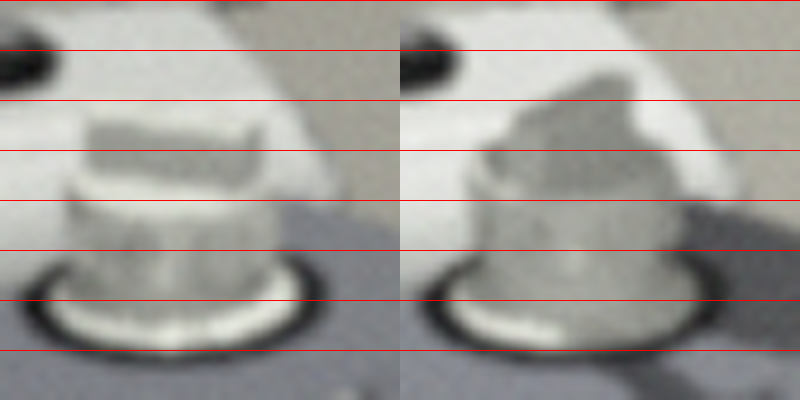

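The cap's rim is about 2 px (5 mm) higher than when locked, so it is unlocked and standing proud. Next is the long key.

```bash
python3 -m inch '[{"claw":-1,"travel":[-0.005,-0.01,-0.2],"turn":0},{"claw":-1,"travel":[-0.005,-0.01,-0.4],"turn":0},{"claw":-1,"travel":[-0.005,-0.01,-0.6],"turn":0},{"claw":-1,"travel":[-0.005,-0.01,-0.6],"turn":0},{"claw":-1,"travel":[-0.005,-0.01,-0.6],"turn":0}]'|sed -n 1,4p
python3 -m inch '[{"claw":-1,"travel":[0,0,-0.02],"turn":0},{"claw":-1,"travel":[0,0,-0.04],"turn":0},{"claw":-1,"travel":[0,0,-0.06],"turn":0},{"claw":-1,"travel":[0,0,-0.06],"turn":0},{"claw":-1,"travel":[0,0,-0.06],"turn":0}]'|sed -n 1,4p
```

```text
clock: 8.5
position: [0.487, -0.094, 0.1172]
ee_rot: [-0.0, 0.668, 0.744, -0.0]
contact_force: [0.7, 0.6, 0.8]
clock: 9.0
position: [0.4876, -0.0945, 0.1063]
ee_rot: [0.002, 0.668, 0.744, 0.001]
contact_force: [1.6, -0.3, 3.5]
```

```bash
python3 -m inch '[{"claw":-1,"travel":[0,0,-0.01],"turn":0},{"claw":-1,"travel":[0,0,-0.015],"turn":0},{"claw":-1,"travel":[0,0,-0.015],"turn":0},{"claw":-1,"travel":[0,0,-0.015],"turn":0}]'|sed -n 1,4p
```

```text
clock: 9.4
position: [0.4877, -0.0945, 0.1048]
ee_rot: [0.002, 0.668, 0.744, 0.001]
contact_force: [-1.2, 0.4, 16.8]
```

```bash
python3 -m inch '[{"claw":-1,"travel":[0,0,0.1],"turn":0},{"claw":-1,"travel":[0,0,0.2],"turn":0},{"claw":-1,"travel":[0.01,0.15,0.2],"turn":0},{"claw":-1,"travel":[0.01,0.25,0.2],"turn":0},{"claw":-1,"travel":[0.01,0.25,0.2],"turn":0}]'|sed -n 1,4p
python3 -m inch '[{"claw":-1,"travel":[0,0,-0.12],"turn":0},{"claw":-1,"travel":[0,0,-0.16],"turn":0},{"claw":-1,"travel":[0,0,-0.19],"turn":0},{"claw":-1,"travel":[0,0,-0.2],"turn":0},{"claw":-1,"travel":[0,0,-0.2],"turn":0}]'|sed -n 1,4p
python3 -m inch '[{"claw":-1,"travel":[0,0,0],"turn":0},{"claw":-1,"travel":[0,0,0],"turn":0}]'|sed -n 1,4p
```

```text
clock: 9.9
position: [0.4867, -0.0422, 0.1419]
ee_rot: [-0.001, 0.667, 0.745, -0.0]
contact_force: [0.3, 0.0, -0.2]
clock: 10.4
position: [0.4866, -0.0442, 0.1047]
ee_rot: [-0.001, 0.668, 0.744, -0.001]
contact_force: [-8.2, 1.6, 21.7]
clock: 10.6
position: [0.4866, -0.0442, 0.1047]
ee_rot: [-0.001, 0.668, 0.744, -0.001]
contact_force: [-7.7, 2.0, 21.7]
```

```bash
python3 -m inch '[{"claw":-1,"travel":[0,0,0.1],"turn":0},{"claw":-1,"travel":[0,0,0.3],"turn":0},{"claw":-1,"travel":[0,0,0.5],"turn":0},{"claw":-1,"travel":[0,0,0.7],"turn":0},{"claw":-1,"travel":[0,0,0.7],"turn":0}]'|sed -n 1,4p
python3 - <<'E'
from h import *
s=imaging.get_image("scene")[:,:,::-1];cv2.imwrite("pics/s2.png",cv2.resize(s[140:250,200:340],(764,600),interpolation=cv2.INTER_CUBIC))
E
```

```text
clock: 11.1
position: [0.4915, -0.0455, 0.2481]
ee_rot: [0.005, 0.668, 0.744, 0.003]
contact_force: [1.3, -0.4, -0.5]
```

View pics/s2.png

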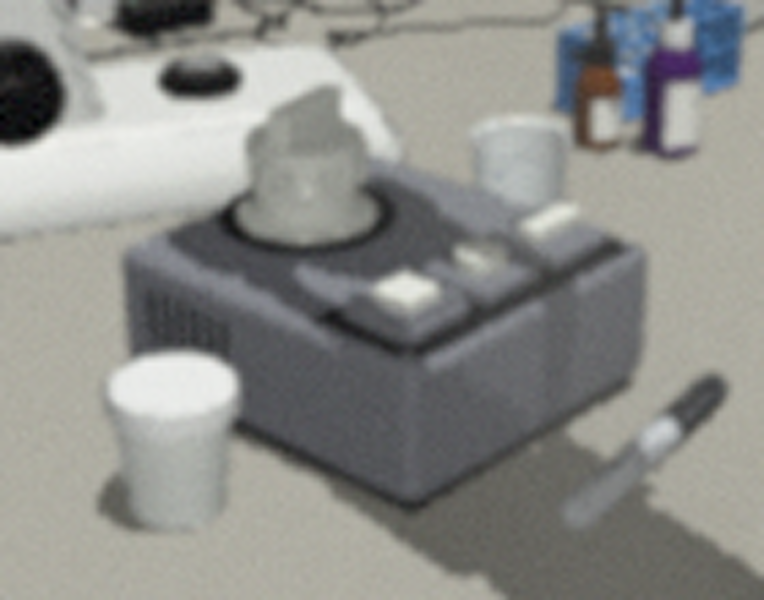

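The crop shows the cap still raised (bar tip at (335,88), as before), the keys up and the bystanders where they were. I'm handing the job in.

```bash
python3 -c "from rig import ticket;print(ticket.sign_off())"
```

```text
the job is handed in; nothing more can be done
None
```

The cap is unlocked and standing proud, the long key and then the round key were each pressed fully and let go, and the square key and the bystanders were left alone; I handed the job in at about 11 s of the 51 s, and no verdict came back.

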